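# Turn a coffee tin to the label scanner and clamp it

## Task

Draw back the slide jaw of the scan stand, take the labelled coffee tin from the row on the bar mat and stand it upright on the stand's pad, against the vee, turned so that its label squarely faces the scanner window. Then slide the jaw up snug against the tin, so that it stays clamped there with the label still facing the window. Keep the tin upright throughout and leave the other things on the counter where they stand.

Things in the scene. Friction and masses are not known exactly. Their poses are not given: they have to be found in the camera images.
- tin: Coffee tin: plain steel cylinder, 56 mm diameter, 110 mm tall, 0.22 kg, in the row on the mat. Only it has a paper label with black bars on part of its side (30 mm wide, 66 mm tall) and a black bar tab (26 x 12 mm, 5 mm tall) on its lid, running from the lid's centre to the rim right above the label. Origin: centre of underside; z up; x points from the axis to the label (along the tab).
- label (a point): Centre of the tin's label, on its side 28 mm from the axis, 52 mm above its underside.
- mat: Flat black bar mat, 300 x 115 x 4 mm, fixed. Origin: underside centre on the counter; x runs along its length. Tin, jar and canister stand on it (4 mm above the counter) in a row along x at -92, 0 and +92 mm, in any order.
- jar: Bystander in the row: amber jar with black lid, 48 mm diameter, 124 mm tall. Origin: underside centre.
- canister: Bystander in the row: squat steel canister with a wooden knobbed lid, 70 mm diameter, 77 mm tall plus 14 mm knob. Origin: underside centre.
- stand: Fixed scan stand, 8 mm base plate x -40..100, y -100..110 mm, plus a rail along y -50 to x -155. Grey scanner block at x -7..67, y 33..108 mm, 106 mm tall, its window looking to stand -y at the pad. Aluminium vee on the pad's +x side, opening to -x; slide jaw on its -x side; both reach 44 mm above the counter. Origin: on the counter. The label should point along stand +y.
- pad (a point): Centre of the tin's place on the stand's base plate (8 mm above the counter, at stand x 30, y -50 mm): the tin's underside centre comes here when it touches both faces of the vee.
- window (a point): Centre of the scanner window's face, 66 mm above the counter, 83 mm from the pad centre along stand +y.
- jaw (a joint): Slide jaw, travel 0 to 0.050 m; grows as the jaw is drawn back along the stand's -x, away from the vee. It reads 0.020 when its flat face just touches a tin seated in the vee. Starts nearly shut, too narrow for the tin. It stays where it is left; sliding takes about 3 N.
- jaw_grip (a point): Grip point of the slide jaw: dark upright bar, 14 mm thick (stand x), 34 mm wide (stand y), top 64 mm above the counter. The point is in the bar's middle, 50 mm above the counter, 85 mm behind (stand -x) the jaw's face, and moves with the jaw. The carriage beneath is 18 mm high.
- tamper: Bystander: coffee tamper, 58 mm diameter base, 92 mm tall, standing on the counter nearer the robot. Origin: underside centre.
- pitcher: Bystander: steel milk pitcher, 76 mm diameter, 105 mm tall, handle at its own +y. Origin: underside centre.
- tumbler: Bystander: white tumbler, 62 mm diameter, 85 mm tall, just beyond the scan stand. Origin: underside centre.
- brush: Bystander: brush lying on the counter to the right side.
- lids: Bystander: stack of black cup lids, 90 mm diameter, 28 mm tall, to the left side.
- syrup: Bystander: amber bottle, 60 mm diameter, 190 mm tall, far to the left side.

How it is judged:
On the way, in this order (a step that is already met when the one before it is completed fails the run):
1. the slide jaw is drawn back to leave room for the tin (value of joint jaw above 0.026 m), for 0.2 s.
2. the tin stands upright on the pad with its label facing the window (angle between the x axis of tin and the y axis of stand, either way round below 0.22 rad and horizontal distance between label and window below 0.075 m and angle between tin's own z axis and vertical below 0.1 rad and horizontal distance between tin and pad below 0.02 m and z of tin in the frame of pad below 0.004 m), for 0.2 s.
At the end, for the whole second after the job is handed in: Tin upright (0.1 rad) and at rest on the pad, its axis within 5 mm of the pad centre (against the vee), label facing the window within 0.22 rad (label centre within 75 mm of the window), and the jaw up against it (reading 0.014 to 0.0235 m) (angle between the x axis of tin and the y axis of stand, either way round below 0.22 rad and horizontal distance between label and window below 0.075 m and angle between tin's own z axis and vertical below 0.1 rad and horizontal distance between tin and pad below 0.005 m and z of tin in the frame of pad below 0.004 m and value of joint jaw between 0.014 and 0.0235 m and linear speed of tin below 0.02 m/s); the robot touches nothing.
It fails at once if the jar or canister in the row is shifted by more than 30 mm or knocked over (distance of any of jar, canister from where it was at the start of the episode above 0.03 m or angle between any of jar, canister's own z axis and vertical above 0.6 rad).
It fails at once if the tamper, pitcher or tumbler is shifted by more than 40 mm or knocked over (distance of any of tamper, pitcher, tumbler from where it was at the start of the episode above 0.04 m or angle between any of tamper, pitcher, tumbler's own z axis and vertical above 0.6 rad).
It fails at once if the brush, lids or syrup bottle are shifted by more than 50 mm (distance of any of brush, lids, syrup from where it was at the start of the episode above 0.05 m).
It fails at once if the tin is tipped over (more than 0.7 rad) (angle between tin's own z axis and vertical above 0.7 rad).
It also fails if it takes over 61 s, if anything falls off the work surface, if the arm or the gripper's body presses on something with over 40 N, if the wrist force passes 120 N, or if a joint passes its speed limit or range.

## Robot

A 6-joint arm with a two-finger parallel gripper is mounted at the origin on the work surface. World frame = base frame: x ahead of the robot, y to its left, z up, the work surface at z = 0. Lengths are in m, angles in rad, forces in N, time in s.
With the tool pointing down it reaches from about 0.25 to 0.725 m from the base axis. Payload 4 kg.
Tool frame: the origin (TCP) lies midway between the tips of the shut fingers; the grasp point (between the pads) lies 19 mm behind it (bot.grip_depth is the distance from the TCP to the grasp point, in m); z points along the fingers, y is the line along which they close (so a half turn about z gives the same grasp; the last joint's range is limited). The gripper opens to 85 mm and grips with 20 to 120 N. Pads are 22 mm wide; open, the fingers measure 114 mm over their backs; the gripper's body (76 mm by 85 mm) begins 54 mm behind the grasp point. The pads swing forward as they close: fully open they stand 13 mm farther back than shut.
Start: joints at [-1.198, 0.241, 0.005, 1.335, 0, 1.571], TCP at [0.182, -0.466, 0.231] pointing down, gripper open.
Joint ranges: [-2.72, 2.72], [-1.05, 1.87], [-1.09, 1.28], [-1.99, 2.15], [-1.42, 1.44], [-3.14, 3.14]. Speed limits (rad/s): [2.79, 2.79, 3.14, 3.14, 3.14, 3.14].

## Interface

Orientations are given as a unit quaternion [x, y, z, w].
In Python, from workcell import bot gives the robot as it stands.
- The arm moves only by the shell command python3 -m creep 'ROWS'. ROWS is JSON, one flat list of numbers, 5 for each row, row after row: the shift along the world's x, y, z in m, then the turn about the world's z in rad, then the finger opening in m, from 0 to 0.0854. In form: [x, y, z, twist, claw, x, y, z, twist, claw, ...]. A call has 1 to 10 rows; each row is the pose to reach, as a shift and turn from the pose commanded when the call began; what a row does not reach only later rows make up. A row lasts 1/12 s, in which the tool goes at most 41.7 mm and 7.16 degrees, less where a joint would pass 70% of its speed; a pose out of reach is approached as far as the arm can. A call with a gripper value outside its range is refused whole. The fingers move at their own pace and stop on an object; the grip force is fixed at half the most. Time passes only in rows, so rows that repeat a pose let the fingers close. It gives the time, the measured TCP pose, the force, the opening and the grip force at its end, in the units of the state.
- bot.get_obs(): the state, without advancing time (a new reading comes with each control period).
- bot.camera(name): name is "scene" or "top"; returns a dict with "pixels" (384x512x3 uint8, red, green, blue), "camera_matrix" (3x3 intrinsics, pixels), "extrinsics" (4x4, takes a point from world to camera coordinates). Camera axes: x right, y down, z forward; pixel columns grow to the right and rows downward; lengths in m; the calibration is good to about 2 mm. A picture is of the moment at which its call begins. There is no depth.
- bot.job_done(): hands the job in; it is judged then, once.
Trained networks look in the newest picture that a camera, given by its name, has taken for a name from the list of things; names that differ only in an ending like _2 or _b are one class to them, and where a whole thing is asked for, a point or a joint stands for the part that bears it (a point fixed in the world has none). Each returns a list of dicts, best first, with "score" (0 to 1); they miss things now and then, are a little off and sometimes report something else, mostly with a low value. They report only what shows in the picture. A call takes as long as a camera call.
- bot.look_for(camera, thing): "centre" ([column, row] as shares, 0 to 1, of the picture: columns of its width, rows of its height, amid what is visible of it).
- bot.place_of(camera, thing): "centre" ([column, row] as shares, 0 to 1, of the picture: columns of its width, rows of its height: a listed point, or the origin of a listed thing).
The state is a dict: "clock": time; "joint_pos": joint angles; "joint_vel": joint speeds; "tau": joint torques, N m; "eef_pos": TCP position; "tool_rot": TCP orientation; "ft_force": force on the tool from outside, world axes, zero at the start; "ft_torque": the same for the moment, N m; "grip_width": finger opening in m; "grasp_force": force on a finger pad.
Only numpy, scipy, OpenCV 4.12 (cv2) and the standard library are available. Lean on these libraries where they do the work, as an engineer would, in place of code of your own. Each camera call takes 0.05 s, during which the arm holds its last target. There are 200 camera calls.

## Working session

There is one attempt and no reset: what is moved stays moved. The work goes in short steps, Python scripts to look and compute and a shell command to move; the robot and the scene stay as the last step left them, time stands still between calls to the robot, and variables do not carry over. Pictures are saved under pics/ and viewed, at most 10 in all, crops included, and the job is handed in when it is done.

```bash
mkdir -p pics
cat > h.py <<'E'
import numpy as np,cv2
from workcell import bot
def ray(c,px):
    K=np.array(c["camera_matrix"]);T=np.array(c["extrinsics"]);R=T[:3,:3];t=T[:3,3]
    o=-R.T@t;d=R.T@np.linalg.inv(K)@np.array([px[0],px[1],1.]);return o,d
def at_z(c,px,z):
    o,d=ray(c,px);return o+d*(z-o[2])/d[2]
def proj(c,p):
    K=np.array(c["camera_matrix"]);T=np.array(c["extrinsics"]);q=K@(T[:3,:3]@np.array(p)+T[:3,3]);return q[:2]/q[2]
def save(c,name,crop=None,s=1):
    im=np.array(c["pixels"])[:,:,::-1]
    if crop: im=im[crop[1]:crop[3],crop[0]:crop[2]]
    cv2.imwrite("pics/"+name,cv2.resize(im,None,fx=s,fy=s,interpolation=cv2.INTER_CUBIC))
E
python3 - <<'E'
from h import *
Z=dict(tin=.004,mat=0,jar=.004,canister=.004,stand=0,pad=.008,window=.066,jaw_grip=.05,label=.056,tamper=0,pitcher=0,tumbler=0,brush=0,lids=0,syrup=0)
for n in("top","scene"):
    c=bot.camera(n);save(c,n+"0.png",s=1.5)
    print(n,ray(c,(256,192)))
    for k,z in Z.items():
        for r in bot.place_of(n,k)[:2]:
            px=np.array(r["centre"])*[512,384];print(k,round(r["score"],2),px.round(1),at_z(c,px,z).round(4))
s=bot.get_obs();print(s["eef_pos"],s["tool_rot"],s["grip_width"],s["clock"])
E
```

```text
top (array([0.39525346, 0.01095599, 1.50087616]), array([ 0.10843282,  0.0176569 , -0.99395887]))
tin 0.82 [212.  175.9] [0.6237 0.2093 0.004 ]
mat 0.9 [210.4 196.4] [0.5435 0.2159 0.    ]
mat 0.65 [205.9 178. ] [0.6163 0.2339 0.    ]
jar 0.74 [202.3 198.6] [0.5348 0.2468 0.004 ]
jar 0.32 [206.9 179.8] [0.6086 0.2293 0.004 ]
canister 0.21 [281.4 236.4] [ 0.3864 -0.0584  0.004 ]
stand 0.58 [316.  190.7] [ 0.5617 -0.1956  0.    ]
pad 0.79 [328.2 180.1] [ 0.6016 -0.2425  0.008 ]
window 0.69 [304.5 178.7] [ 0.5998 -0.1448  0.066 ]
jaw_grip 0.76 [330.3 207.2] [ 0.4936 -0.2403  0.05  ]
label 0.71 [206.6 178.7] [0.6053 0.2229 0.056 ]
tamper 0.61 [278.5 236.6] [ 0.3857 -0.0474  0.    ]
pitcher 0.94 [257.9 146.4] [0.7399 0.0286 0.    ]
tumbler 0.47 [323.5 153. ] [ 0.7103 -0.2286  0.    ]
brush 0.81 [405.6 193.4] [ 0.5477 -0.5401  0.    ]
lids 0.67 [143.4 183.7] [0.5964 0.4803 0.    ]
syrup 0.62 [120.7 217.3] [0.4651 0.5664 0.    ]
syrup 0.58 [333.5 205.9] [ 0.5019 -0.2615  0.    ]
scene (array([1.25121341, 0.67213866, 0.86959922]), array([-0.54385298, -0.52552032, -0.6542681 ]))
tin 0.86 [291
[... 251 characters left out ...]
 -0.2037  0.    ]
pad 0.69 [202.3 171.9] [ 0.5975 -0.2308  0.008 ]
window 0.74 [217.8 166.2] [ 0.583  -0.1586  0.066 ]
window 0.61 [201.7 168.8] [ 0.6323 -0.1848  0.066 ]
label 0.84 [303.5 229.4] [0.5917 0.2304 0.056 ]
tamper 0.78 [278.8 169.4] [ 0.3777 -0.0588  0.    ]
pitcher 0.87 [226.2 230. ] [0.7208 0.0372 0.    ]
tumbler 0.57 [174.7 188.9] [ 0.7199 -0.23    0.    ]
brush 0.61 [200.8 169.8] [ 0.5875 -0.2527 -0.    ]
brush 0.52 [163.4 130.6] [ 0.5331 -0.5673  0.    ]
lids 0.8 [380.2 297.2] [ 0.5892  0.4975 -0.    ]
syrup 0.87 [420.2 286.2] [0.4802 0.5544 0.    ]
[ 0.18211469 -0.46565     0.23128898] [ 9.82678193e-01  1.85320178e-01 -7.46241719e-06 -1.86101036e-05] 0.08524052419466442 1.6
```

Run:
```python
from h import *
c=bot.camera("top");save(c,"top_mat.png",(170,140,260,230),6)
save(c,"top_stand.png",(270,140,370,230),6)
```

```text
(no output)
```

View pics/scene0.png

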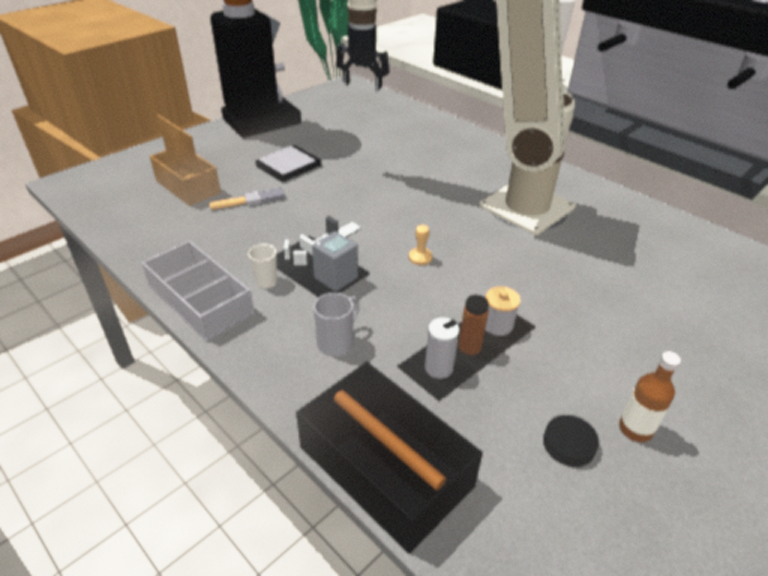

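View pics/top_mat.png

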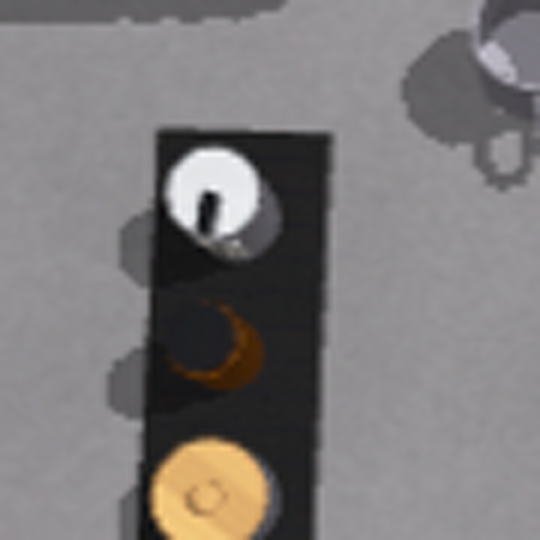

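View pics/top_stand.png

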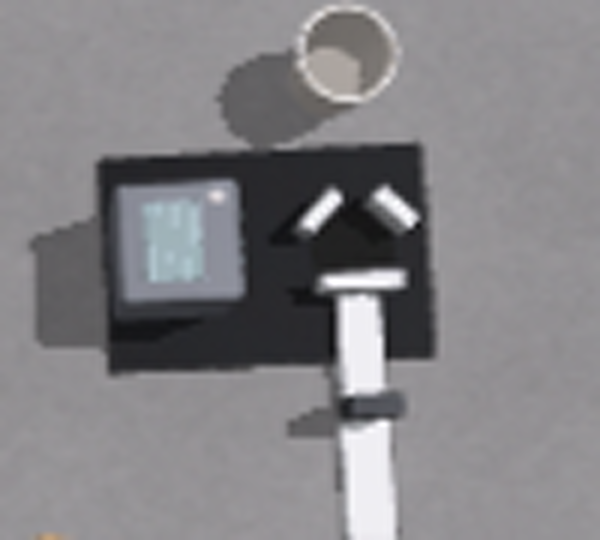

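The scene view shows the tin at about (441,350), label roughly toward the camera/robot. The mat crop shows the lid centre near (213,192), tab pointing down and slightly left. The stand crop shows the base corners near (100,158), (418,142), (435,357), (108,373), and the jaw bar near (372,405). Next I'll measure these precisely.

Run:
```python
from h import *
c=bot.camera("top")
cr=np.array([[100,158],[418,142],[435,357],[108,373]])/6+[270,140]
W=np.array([at_z(c,p,.008)[:2] for p in cr]);S=np.array([[.1,.11],[.1,-.1],[-.04,-.1],[-.04,.11]])
wc,sc=W.mean(0),S.mean(0);A=W-wc;B=S-sc
th=np.arctan2((B[:,0]*A[:,1]-B[:,1]*A[:,0]).sum(),(A*B).sum())
R=np.array([[np.cos(th),-np.sin(th)],[np.sin(th),np.cos(th)]]);o=wc-R@sc
print("stand",o,"yaw",th,"resid",(W-(S@R.T+o)).round(4).tolist())
print("pad",o+R@[.03,-.05],"window",o+R@[.03,.033])
g=at_z(c,np.array([372,405])/6+[270,140],.064);print("bar top",g, "stand", R.T@(g[:2]-o))
f=at_z(c,np.array([362,272])/6+[270,140],.044);print("jaw face top",R.T@(f[:2]-o))
im=np.array(c["pixels"]).astype(int);g=im.sum(2)
sub=g[160:188,190:222]
m=(sub>560).astype(np.uint8)
n,l,st,ce=cv2.connectedComponentsWithStats(m);k=1+st[1:,4].argmax()
pts=cv2.findContours((l==k).astype(np.uint8),0,2)[0][0]
hull=cv2.convexHull(pts);(u,v),r=cv2.minEnclosingCircle(hull)
u+=190;v+=160;lc=at_z(c,(u,v),.114);print("lid",(u,v,r),lc,"rad",np.linalg.norm(at_z(c,(u+r,v),.114)-lc))
yy,xx=np.mgrid[160:188,190:222]
d=np.hypot(xx-u,yy-v)<r-1
w=np.where(d,np.clip(560-g[160:188,190:222],0,None),0)
t=np.array([(xx*w).sum(),(yy*w).sum()])/w.sum();tp=at_z(c,t,.119);e=tp-lc;print("tab",t,e,np.hypot(*e[:2]),"yaw",np.arctan2(e[1],e[0]))
mc=np.array([[157,130],[331,133]])/6+[170,140];p=[at_z(c,q,.004) for q in mc];print("mat end",p,np.linalg.norm(p[0]-p[1]))
```

```text
stand [ 0.56175309 -0.19427008] yaw 0.03727265080820748 resid [[-0.0001, -0.0023], [0.0002, 0.0017], [0.0002, 0.0005], [-0.0003, 0.0002]]
pad [ 0.59359546 -0.24311743] window [ 0.59050254 -0.16017508]
bar top [ 0.49146328 -0.24413096  0.064     ] stand [-0.07209901 -0.04720697]
jaw face top [ 0.01300026 -0.05015564]
lid (205.1666669845581, 171.72222232818604, 7.203066349029541) [0.62256288 0.21971726 0.114     ] rad 0.026247883434468208
tab [204.15624196 174.54633205] [-0.01111623  0.0028504   0.005     ] 0.011475863035728538 yaw 2.890582562713857
mat end [array([0.68104462, 0.27205666, 0.004     ]), array([0.67766577, 0.15770117, 0.004     ])] 0.11440539141829158
```

```bash
python3 -m creep '[0.10,0.07,-0.03,0.4,0.06, 0.20,0.14,-0.06,0.8,0.06, 0.31,0.221,-0.11,1.235,0.06, 0.31,0.221,-0.11,1.235,0.06, 0.31,0.221,-0.11,1.235,0.06, 0.31,0.221,-0.11,1.235,0.06, 0.31,0.221,-0.11,1.235,0.06, 0.31,0.221,-0.11,1.235,0.06, 0.31,0.221,-0.11,1.235,0.06, 0.31,0.221,-0.11,1.235,0.06]'
python3 - <<'E'
from h import *
s=bot.get_obs();q=np.array(s["tool_rot"]);print(s["joint_pos"],"tool y",2*np.arctan2(q[1],q[0])-np.pi/2)
c=bot.camera("scene");save(c,"s1.png",(130,90,290,210),5)
im=np.array(bot.camera("top")["pixels"]).astype(int).sum(2);print(im[164:182,196:216])
E
```

```text
clock: 2.53
eef_pos: [0.4949, -0.2415, 0.1198]
tool_rot: [0.69, 0.723, 0.001, -0.0]
ft_force: [-0.0, -0.4, 0.5]
grip_width: 0.0599
grasp_force: 0.0
[-0.45483215  0.41139288 -0.0528709   1.10690192  0.00135474  1.0693119 ] tool y 0.04665203260722017
[[129  99  99  97  96 118 189 255 278 325 306 246 189 114  98 100 101 104
   97  98]
 [134  98  96  95 137 293 530 686 685 685 686 668 521 298 171  95  95 101
  100  97]
 [135  99  93 134 361 611 683 682 682 682 682 684 685 661 466 167  96  95
   94  93]
 [138  98 138 360 611 682 685 685 685 684 683 684 687 687 656 458 153  99
   99 102]
 [137 108 333 607 682 680 681 681 681 682 683 685 688 690 692 652 387 111
  101 102]
 [142 162 453 689 685 682 682 682 683 683 683 684 685 687 689 674 530 185
  106  99]
 [106 241 517 686 687 685 684 682 679 685 684 687 685 687 688 685 611 299
  178 100]
 [111 290 569 690 690 690 685 645 564 670 676 689 690 691 692 692 635 318
  248 114]
 [112 321 601 689 691 692 664 458 110 177 450 688 694 693 694 694 645 354
  269 212]
 [ 98 226 508 691 691 691 637 317  89  95 332 621 699 699 699 695 616 269
  278 252]
 [ 69 133 433 680 680 682 610 157  94  98 420 694 694 698 701 689 584 332
  272 259]
 [ 69  69 402 681 686 685 610 162  95 157 452 691 691 695 695 656 428 264
  273 268]
 [ 69  67 188 472 681 686 601  98  97 233 512 690 690 691 663 510 301 259
  269 274]
 [ 69  68  65 209 490 655 461  95 104 322 602 695 691 662 505 293 248 254
  261 259]
 [ 71  69  62  68 159 337 398 138 131 333 594 683 653 463 265 236 244 252
  259 255]
 [ 68  70  67  67  68 137 261 303 273 388 464 352 286 265 231 233 242 248
  254 229]
 [ 70  69  70  68  70  68 141 292 370 304 267 308 374 469 248 233 238 243
  227 158]
 [ 69  65  69  65  67  64  68  67 145 232 203 274 326 319 304 250 235 219
  154  98]]
```

View pics/s1.png

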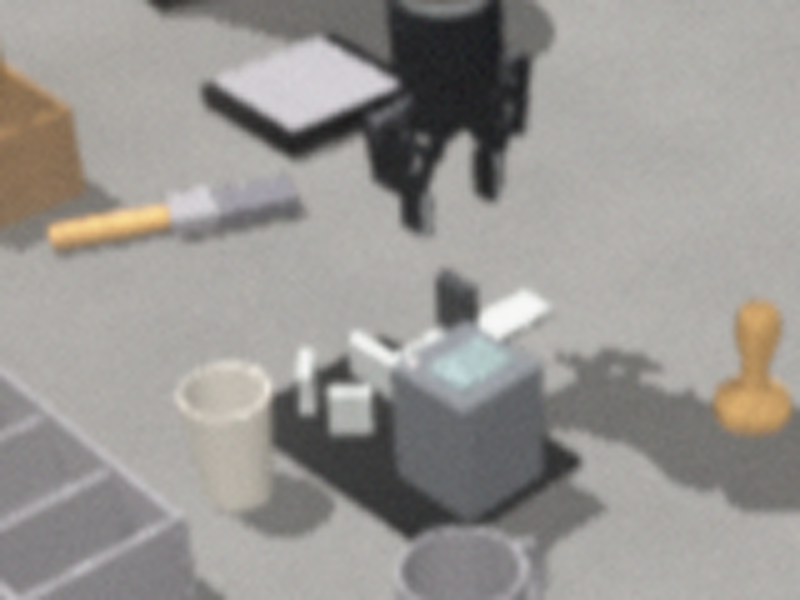

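The gripper fingers (about (415,200) and (490,180)) sit directly behind and above the jaw bar (457,295), aligned. Now I'll descend, grip and draw back.

```bash
python3 -m creep '[0,0,-0.03,0,0.06, 0,0,-0.06,0,0.06, 0,0,-0.087,0,0.06, 0,0,-0.087,0,0.06, 0,0,-0.087,0,0, 0,0,-0.087,0,0, 0,0,-0.087,0,0, 0,0,-0.087,0,0, 0,0,-0.087,0,0, 0,0,-0.087,0,0]'
```

```text
clock: 3.47
eef_pos: [0.4931, -0.2458, 0.0367]
tool_rot: [0.694, 0.72, 0.0, 0.002]
ft_force: [-2.6, -0.7, 6.5]
grip_width: 0.0131
grasp_force: 59.8
```

```bash
python3 -m creep '[-0.006,0,0,0,0, -0.012,0,0,0,0, -0.018,-0.001,0,0,0, -0.024,-0.001,0,0,0, -0.030,-0.001,0,0,0, -0.033,-0.001,0,0,0, -0.033,-0.001,0,0,0, -0.033,-0.001,0,0,0, -0.033,-0.001,0,0,0]'; python3 -m creep '[0,0,0,0,0.06, 0,0,0,0,0.06, 0,0,0,0,0.06, 0,0,0.035,0,0.06, 0,0,0.07,0,0.07, 0,0,0.11,0,0.085, 0,0,0.15,0,0.085, 0,0,0.17,0,0.085]'
python3 - <<'E'
from h import *
c=bot.camera("top");save(c,"t2.png",(270,140,370,230),6)
for r in bot.place_of("top","jaw_grip")[:2]:print(r["score"],at_z(c,np.array(r["centre"])*[512,384],.05))
print(bot.get_obs()["joint_pos"])
E
```

```text
clock: 4.22
eef_pos: [0.4604, -0.2471, 0.0366]
tool_rot: [0.694, 0.72, 0.0, 0.003]
ft_force: [0.4, -2.3, 9.9]
grip_width: 0.0129
grasp_force: 60.5
clock: 4.88
eef_pos: [0.4603, -0.2463, 0.2089]
tool_rot: [0.694, 0.72, 0.001, 0.003]
ft_force: [1.2, -0.8, 0.3]
grip_width: 0.0852
grasp_force: 0.0
0.47 [ 0.45699533 -0.24416486  0.05      ]
[-4.91260982e-01  2.90151412e-01  1.21619397e-02  1.28430793e+00
  1.14034855e-04  1.04251484e+00]
```

View pics/t2.png

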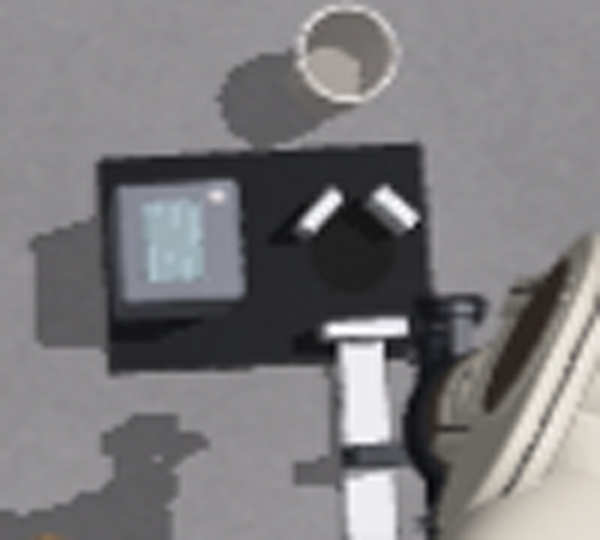

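Jaw is drawn back: its face is now at row 325 (was 275), about 33 mm, and the pad circle is at (353,250). Next the tin.

```bash
python3 -m creep '[0.012,0.035,0.01,0.11,0.085, 0.024,0.07,0.02,0.22,0.085, 0.037,0.105,0.02,0.33,0.085, 0.05,0.14,0.02,0.44,0.085, 0.062,0.175,0.02,0.55,0.085, 0.074,0.21,0.02,0.66,0.085, 0.087,0.245,0.02,0.77,0.085, 0.1,0.28,0.02,0.88,0.085, 0.112,0.315,0.02,0.99,0.085, 0.125,0.35,0.02,1.1,0.085]'
python3 -m creep '[0.013,0.04,0,0.08,0.085, 0.026,0.08,0,0.16,0.085, 0.038,0.113,0,0.23,0.085, 0.038,0.113,0,0.23,0.085, 0.038,0.113,0,0.23,0.085]'
python3 - <<'E'
from h import *
s=bot.get_obs();q=np.array(s["tool_rot"]);print(s["joint_pos"],"tool y",2*np.arctan2(q[1],q[0])-np.pi/2)
c=bot.camera("scene");save(c,"s3.png",(240,110,370,250),4)
for k,z in(("tin",.004),("label",.056)):
  for r in bot.place_of("scene",k)[:2]:print(k,r["score"],at_z(c,np.array(r["centre"])*[512,384],z))
for P in([.622,.217,.004],[.622,.217,.114],[.594,.223,.056]):print((proj(c,P)-[240,110])*4)
E
```

```text
clock: 5.82
eef_pos: [0.5832, 0.106, 0.2221]
tool_rot: [0.212, 0.977, -0.001, -0.002]
ft_force: [0.1, -0.0, -0.5]
grip_width: 0.0851
grasp_force: 0.0
clock: 6.23
eef_pos: [0.621, 0.2192, 0.2206]
tool_rot: [0.1, 0.995, -0.001, -0.002]
ft_force: [1.0, -0.1, 0.9]
grip_width: 0.0852
grasp_force: 0.0
[ 3.39463531e-01  5.79886628e-01  4.88311988e-01  1.48471689e+00
 -1.36867476e-04  5.40096467e-01] tool y 1.3701637670054652
tin 0.97 [0.63764604 0.22149316 0.004     ]
label 0.84 [0.58214376 0.22881746 0.056     ]
[206.56809613 537.42393706]
[219.65421562 431.44569465]
[244.15468218 473.88629193]
```

View pics/s3.png

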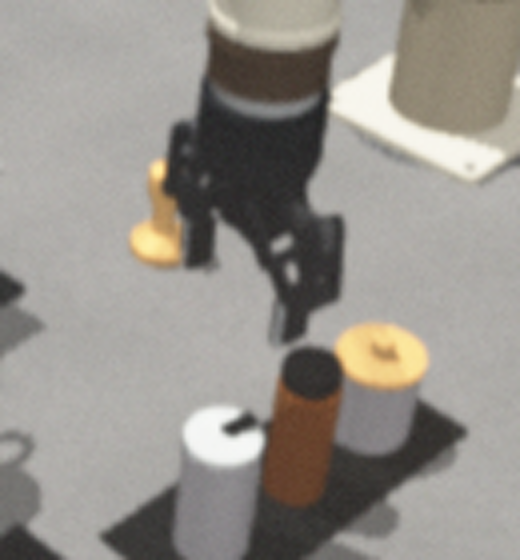

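Lid ellipse is centred at about (223,437) against the predicted (220,431), so the position agrees within 4 mm and the gripper is in line. I'll descend and grip.

```bash
python3 -m creep '[0.001,0,-0.03,0,0.085, 0.001,0,-0.06,0,0.085, 0.001,0,-0.085,0,0.085, 0.001,0,-0.11,0,0.085, 0.001,0,-0.13,0,0.085, 0.001,0,-0.145,0,0.085, 0.001,0,-0.157,0,0.085, 0.001,0,-0.157,0,0.085]'
python3 -m creep '[0,0,0,0,0.04, 0,0,0,0,0.04, 0,0,0,0,0.04, 0,0,0,0,0.04, 0,0,0,0,0.04, 0,0,0,0,0.04, 0,0,0,0,0.04]'
```

```text
clock: 7.05
eef_pos: [0.6207, 0.2144, 0.0644]
tool_rot: [0.103, 0.995, -0.001, -0.003]
ft_force: [-0.5, 0.6, -0.8]
grip_width: 0.0852
grasp_force: 0.0
clock: 7.63
eef_pos: [0.6244, 0.2174, 0.0694]
tool_rot: [0.102, 0.995, 0.0, 0.002]
ft_force: [0.6, -0.1, 5.9]
grip_width: 0.055
grasp_force: 63.7
```

```bash
python3 -m creep '[0,0,0.015,0,0.04, 0,0,0.035,0,0.04, 0,0,0.065,0,0.04, 0,0,0.095,0,0.04, 0,0,0.125,0,0.04, 0,0,0.145,0,0.04, 0,0,0.15,0,0.04]'
python3 -m creep '[-0.001,-0.015,0,-0.04,0.04, -0.003,-0.04,0,-0.12,0.04, -0.005,-0.07,0,-0.21,0.04, -0.007,-0.1,0,-0.3,0.04, -0.009,-0.135,0,-0.4,0.04, -0.011,-0.17,0,-0.5,0.04, -0.013,-0.205,0,-0.6,0.04, -0.015,-0.24,0,-0.7,0.04, -0.017,-0.275,0,-0.8,0.04, -0.019,-0.305,0,-0.89,0.04]'
python3 -m creep '[-0.002,-0.03,0,-0.09,0.04, -0.004,-0.06,0,-0.18,0.04, -0.006,-0.09,0,-0.27,0.04, -0.008,-0.12,0,-0.35,0.04, -0.010,-0.14,0,-0.41,0.04, -0.012,-0.155,0,-0.44,0.04, -0.012,-0.155,0,-0.44,0.04, -0.012,-0.155,0,-0.44,0.04]'
python3 - <<'E'
from h import *
s=bot.get_obs();q=np.array(s["tool_rot"]);p=s["eef_pos"];print(s["joint_pos"],"tool y",2*np.arctan2(q[1],q[0])-np.pi/2)
c=bot.camera("scene");save(c,"s4.png",(150,70,250,190),5)
zt=p[2]-.0654
for k,z in(("tin",zt),("label",zt+.052)):
  for r in bot.place_of("scene",k)[:2]:print(k,r["score"],at_z(c,np.array(r["centre"])*[512,384],z))
for P in([p[0],p[1],zt],[p[0],p[1],zt+.11],[p[0],p[1]+.028,zt+.052]):print((proj(c,P)-[150,70])*5)
E
```

```text
clock: 8.22
eef_pos: [0.6248, 0.2181, 0.2221]
tool_rot: [0.102, 0.995, 0.002, 0.003]
ft_force: [0.2, 0.2, -1.2]
grip_width: 0.055
grasp_force: 63.7
clock: 9.05
eef_pos: [0.602, -0.0905, 0.2146]
tool_rot: [0.523, 0.852, -0.001, -0.002]
ft_force: [1.1, 0.7, -1.3]
grip_width: 0.0549
grasp_force: 63.9
clock: 9.72
eef_pos: [0.5909, -0.2431, 0.2155]
tool_rot: [0.694, 0.72, -0.0, -0.002]
ft_force: [0.7, 1.2, -2.6]
grip_width: 0.0549
grasp_force: 63.9
[-3.90575915e-01  5.34717206e-01  3.99786029e-01  1.43910125e+00
  5.60357037e-04  1.14457977e+00] tool y 0.03563973651786623
tin 0.64 [ 0.58823258 -0.24950466  0.15011912]
label 0.9 [ 0.58449151 -0.20598443  0.20211912]
[243.22596703 331.27419471]
[230.41222185 184.95858719]
[264.26321873 280.5714607 ]
```

View pics/s4.png

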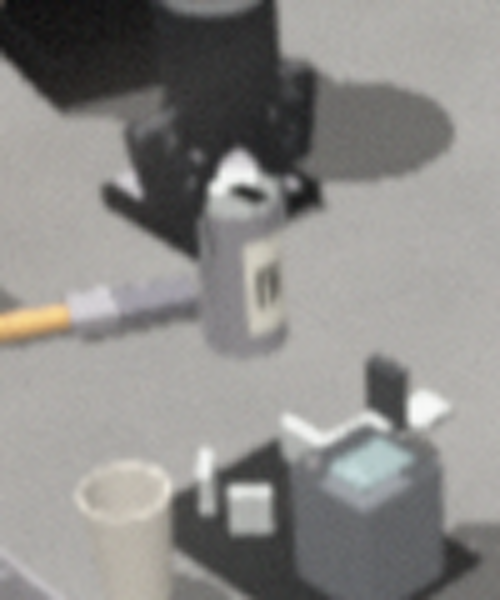

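The tin is held over the pad with its label centred near (266,288), predicted (264,281), facing the scanner. It may lean a little, so I'll measure its outline.

Run:
```python
from h import *
s=bot.get_obs();p=s["eef_pos"];c=bot.camera("scene")
save(c,"s5.png",(180,90,220,146),10)
zt=p[2]-.0654
T=np.array(c["extrinsics"]);cam=-T[:3,:3].T@T[:3,3]
for h in(.01,.03,.05,.07):
  v=np.array([cam[0]-p[0],cam[1]-p[1]]);d=np.linalg.norm(v);a=np.arctan2(v[1],v[0]);b=np.arccos(.028/d)
  print(h,[((proj(c,[p[0]+.028*np.cos(a+sg*b),p[1]+.028*np.sin(a+sg*b),zt+h])-[180,90])*10).round() for sg in(1,-1)])
for y in(-.015,.015):
  print("label edge",[((proj(c,[p[0]+ y,p[1]+.0236,zt+h])-[180,90])*10).round() for h in(.019,.085)])
print("lid",((proj(c,[p[0],p[1],zt+.11])-[180,90])*10).round(),"bottom front",((proj(c,[p[0]+.028*np.cos(a),p[1]+.028*np.sin(a),zt])-[180,90])*10).round())
```

```text
0.01 [array([268., 433.]), array([101., 444.])]
0.03 [array([265., 382.]), array([ 95., 393.])]
0.05 [array([261., 329.]), array([ 90., 340.])]
0.07 [array([257., 276.]), array([ 84., 286.])]
label edge [array([263., 426.]), array([250., 250.])]
label edge [array([192., 459.]), array([176., 283.])]
lid [161. 169.] bottom front [191. 508.]
```

View pics/s5.png

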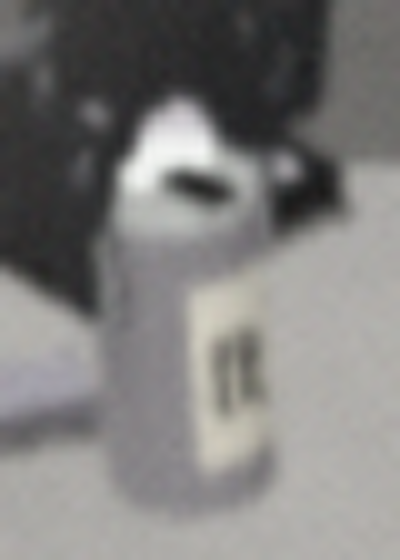

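Label edge slope matches the prediction for an upright tin, and any offset is under about 3 mm. Lowering it now.

```bash
python3 -m creep '[-0.002,0,-0.02,0,0.04, -0.002,0,-0.045,0,0.04, -0.002,0,-0.07,0,0.04, -0.002,0,-0.095,0,0.04, -0.002,0,-0.115,0,0.04, -0.002,0,-0.128,0,0.04, -0.002,0,-0.136,0,0.04, -0.002,0,-0.136,0,0.04, -0.002,0,-0.136,0,0.04, -0.002,0,-0.136,0,0.04]'
python3 -m creep '[0,0,-0.003,0,0.04, 0,0,-0.006,0,0.04, 0,0,-0.007,0,0.04, 0,0,-0.007,0,0.04, 0,0,-0.007,0,0.04]'
```

```text
clock: 10.75
eef_pos: [0.5933, -0.2531, 0.0958]
tool_rot: [0.696, 0.718, -0.004, 0.014]
ft_force: [-16.4, -15.6, 44.5]
grip_width: 0.0549
grasp_force: 70.8
clock: 11.17
eef_pos: [0.5935, -0.2562, 0.093]
tool_rot: [0.696, 0.718, -0.005, 0.017]
ft_force: [-24.3, -20.2, 61.2]
grip_width: 0.0551
grasp_force: 72.5
```

Unexpected contact: the force points to −x, −y, so the tin landed on the vee's +y arm. I'll lift and re-measure.

```bash
python3 -m creep '[0,0,0.02,0,0.04, 0,0,0.045,0,0.04, 0,0,0.07,0,0.04, 0,0,0.07,0,0.04, 0,0,0.07,0,0.04]'
python3 - <<'E'
from h import *
s=bot.get_obs();print(s["eef_pos"],s["ft_force"])
c=bot.camera("scene");a=np.array(c["pixels"])[90:190,150:250,::-1]
t=bot.camera("top");b=np.array(t["pixels"])[140:240,270:370,::-1]
im=np.hstack([cv2.resize(x,None,fx=4,fy=6,interpolation=cv2.INTER_CUBIC) for x in(a,b)]);cv2.imwrite("pics/both6.png",im)
for n in("scene","top"):
  cc=c if n=="scene" else t
  for k,z in(("pad",.008),("window",.066),("tumbler",0)):
    for r in bot.place_of(n,k)[:1]:print(n,k,r["score"],at_z(cc,np.array(r["centre"])*[512,384],z))
def q(P): return ((proj(c,P)-[150,90])*[4,6]).round()
print("vee/plate corners pred",[q([.5618+x*.9993-y*.0373,-.1943+x*.0373+y*.9993,.008]) for x,y in((.1,.11),(.1,-.1),(-.04,.11),(.03,-.05))])
p=s["eef_pos"];print("tin bottom",q([p[0],p[1],p[2]-.0654]),"scanner top corner",q([.5618+.067-.108*.0373,-.1943+.067*.0373+.108,.106]))
E
```

```text
clock: 11.58
eef_pos: [0.5918, -0.2422, 0.1465]
tool_rot: [0.693, 0.721, 0.001, 0.002]
ft_force: [-0.0, -0.0, -1.9]
grip_width: 0.0546
grasp_force: 66.4
[ 0.59180226 -0.24218621  0.14653536] [-0.00517653 -0.03554023 -1.86568112]
scene pad 0.63 [ 0.60811394 -0.22666279  0.008     ]
scene window 0.79 [ 0.58270907 -0.15739715  0.066     ]
scene tumbler 0.68 [ 6.98721527e-01 -2.51475176e-01  1.11022302e-16]
top pad 0.93 [ 0.59710819 -0.22977525  0.008     ]
top window 0.56 [ 0.60802504 -0.15737747  0.066     ]
top tumbler 0.61 [ 0.71308093 -0.22783878  0.        ]
vee/plate corners pred [array([267., 660.]), array([108., 495.]), array([385., 545.]), array([204., 480.])]
tin bottom [200. 379.] scanner top corner [291. 491.]
```

View pics/both6.png

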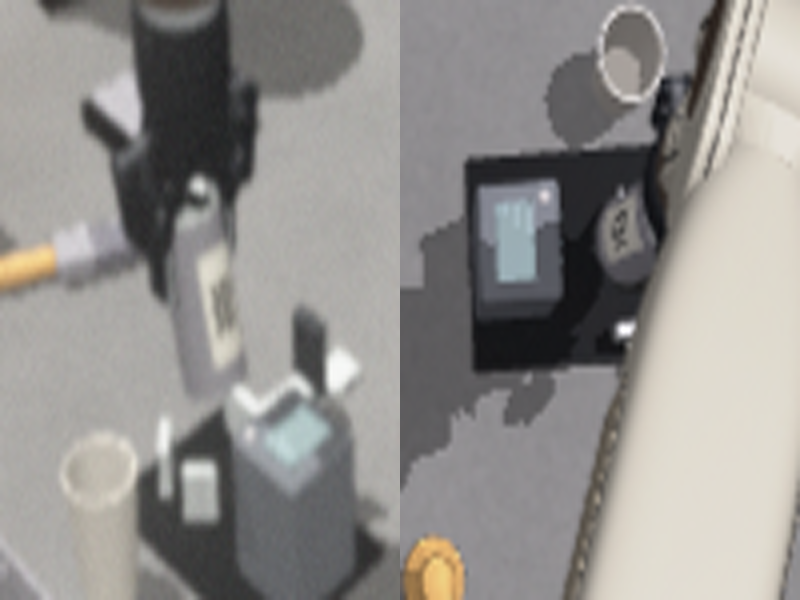

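The tin has swung in the grip: in the scene half its bottom is at (215,390) and its top at (200,190), and the top half shows the label facing upward at (620,230). So its bottom leans towards +y. I'll set it on free counter between the stand and the mat to right itself, then regrip.

```bash
python3 -m creep '[0,0,0.03,0,0.04, 0,0,0.06,0,0.04, 0,0,0.085,0,0.04, -0.002,0.03,0.085,0,0.04, -0.004,0.06,0.085,0,0.04, -0.007,0.1,0.085,0,0.04, -0.01,0.14,0.085,0,0.04, -0.013,0.18,0.085,0,0.04, -0.017,0.22,0.085,0,0.04, -0.02,0.255,0.085,0,0.04]'
python3 -m creep '[0,0.008,0,0,0.04, 0,0.008,-0.02,0,0.04, 0,0.008,-0.05,0,0.04, 0,0.008,-0.08,0,0.04, 0,0.008,-0.11,0,0.04, 0,0.008,-0.13,0,0.04, 0,0.008,-0.145,0,0.04, 0,0.008,-0.15,0,0.04, 0,0.008,-0.155,0,0.04, 0,0.008,-0.155,0,0.04]'
```

```text
clock: 12.82
eef_pos: [0.5694, 0.0146, 0.229]
tool_rot: [0.694, 0.72, -0.0, -0.0]
ft_force: [0.2, 0.3, -1.9]
grip_width: 0.0545
grasp_force: 66.3
clock: 13.65
eef_pos: [0.57, 0.0201, 0.0738]
tool_rot: [0.694, 0.72, -0.0, -0.0]
ft_force: [-0.1, 0.4, -2.7]
grip_width: 0.0552
grasp_force: 66.3
```

```bash
python3 -m creep '[0,0,-0.003,0,0.04, 0,0,-0.006,0,0.04, 0,0,-0.008,0,0.04, 0,0,-0.008,0,0.04]'
python3 - <<'E'
from h import *
c=bot.camera("scene");save(c,"s7.png",(215,120,285,215),6)
E
```

```text
clock: 13.98
eef_pos: [0.5702, 0.0204, 0.0665]
tool_rot: [0.694, 0.72, 0.0, 0.0]
ft_force: [-0.2, -0.8, -1.2]
grip_width: 0.055
grasp_force: 66.3
```

View pics/s7.png

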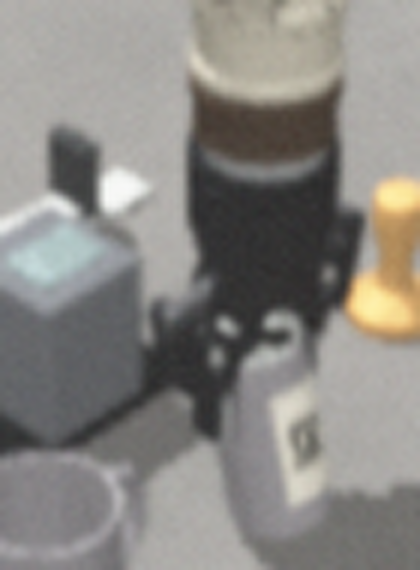

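The tin still leans (label from (275,395) to (290,505)) and isn't yet on the counter. Lowering further.

```bash
python3 -m creep '[0,0,-0.003,0,0.04, 0,0,-0.005,0,0.04, 0,0,-0.005,0,0.04]'; python3 -m creep '[0,0,-0.003,0,0.04, 0,0,-0.005,0,0.04, 0,0,-0.005,0,0.04]'
```

```text
clock: 14.28
eef_pos: [0.5698, 0.0203, 0.0609]
tool_rot: [0.694, 0.72, -0.0, -0.0]
ft_force: [-0.4, 0.1, -2.0]
grip_width: 0.0548
grasp_force: 66.3
clock: 14.53
eef_pos: [0.5704, 0.0205, 0.059]
tool_rot: [0.694, 0.72, 0.001, 0.001]
ft_force: [-5.4, 0.7, 14.3]
grip_width: 0.0549
grasp_force: 68.3
```

```bash
python3 -m creep '[0,0,-0.002,0,0.04, 0,0,-0.002,0,0.065, 0,0,-0.002,0,0.065, 0,0,0.0,0,0.07, 0,0,0.0,0,0.085, 0,0,0.0,0,0.085, 0,0,0,0,0.085, 0,0,0,0,0.085]'; python3 -m creep '[0,0,0.03,0,0.085, 0,0,0.06,0,0.085, 0,0,0.09,0,0.085, 0,0,0.12,0,0.085, -0.02,-0.02,0.15,0,0.085, -0.05,-0.05,0.16,0,0.085, -0.08,-0.08,0.16,0,0.085, -0.1,-0.11,0.16,0,0.085, -0.12,-0.14,0.16,0,0.085, -0.12,-0.14,0.16,0,0.085]'
python3 - <<'E'
from h import *
t=bot.camera("top");c=bot.camera("scene")
b=np.array(t["pixels"])[160:220,230:280,::-1];a=np.array(c["pixels"])[150:210,230:280,::-1]
cv2.imwrite("pics/both8.png",np.hstack([cv2.resize(x,None,fx=8,fy=8,interpolation=cv2.INTER_CUBIC) for x in(b,a)]))
im=np.array(t["pixels"]).astype(int).sum(2)
print(bot.get_obs()["joint_pos"])
for k,z in(("tin",0),("label",.052)):
  for n,cc in(("top",t),("scene",c)):
    for r in bot.place_of(n,k)[:1]:
      px=np.array(r["centre"])*[512,384];print(n,k,r["score"],px,at_z(cc,px,z))
E
```

```text
clock: 15.2
eef_pos: [0.5699, 0.0203, 0.0559]
tool_rot: [0.694, 0.72, -0.0, -0.0]
ft_force: [-0.1, -0.6, -0.2]
grip_width: 0.0851
grasp_force: 0.0
clock: 16.03
eef_pos: [0.4465, -0.1236, 0.2166]
tool_rot: [0.696, 0.718, -0.001, 0.0]
ft_force: [-0.6, 0.5, -0.4]
grip_width: 0.0854
grasp_force: 0.0
[-2.62528232e-01  1.79344873e-01 -1.11662342e-01  1.27920840e+00
  3.72963230e-04  1.27450352e+00]
top tin 0.65 [252.7232 185.8176] [0.58340398 0.05021607 0.        ]
scene tin 0.61 [258.5088 211.3152] [0.58993631 0.04701947 0.        ]
top label 0.73 [248.2176 187.0848] [0.57225248 0.06588065 0.052     ]
scene label 0.83 [271.0016 200.7168] [0.56685279 0.07751261 0.052     ]
```

View pics/both8.png

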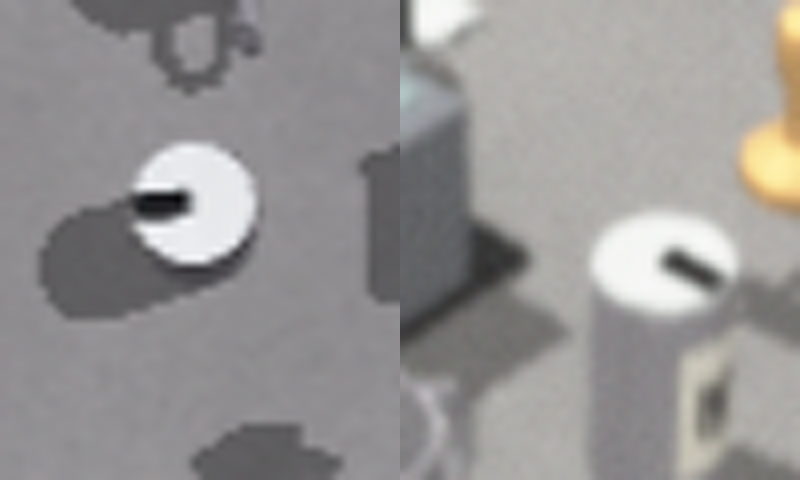

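The tin stands upright; the top half shows its lid centred at (194,204) with the tab pointing left (+y). Measuring it, and rechecking the stand from the vee, with the tool away.

Run:
```python
from h import *
from scipy.optimize import least_squares
t=bot.camera("top");im=np.array(t["pixels"]).astype(int);g=im.sum(2)
X0,Y0=240,172;sub=g[Y0:200,X0:268]
m=(sub>560).astype(np.uint8);n,l,st,ce=cv2.connectedComponentsWithStats(m);k=1+st[1:,4].argmax()
hull=cv2.convexHull(cv2.findContours((l==k).astype(np.uint8),0,2)[0][0]);(u,v),r=cv2.minEnclosingCircle(hull)
u+=X0;v+=Y0;lc=at_z(t,(u,v),.11);print("lid",u,v,r,lc)
yy,xx=np.mgrid[Y0:200,X0:268];d=(np.hypot(xx-u,yy-v)<r-.5)
w=np.where(d,np.clip(680-sub,0,None),0)*(sub<450)
P=np.array([at_z(t,(a,b),.115)[:2] for a,b in zip(xx.ravel(),yy.ravel())]);W=w.ravel()
mu=(P*W[:,None]).sum(0)/W.sum();C=np.cov(P.T,aweights=W);ev,V=np.linalg.eigh(C);a=V[:,1];a=a if a[1]>0 else -a
print("tab off",mu-lc[:2],"yaw by offset",np.arctan2(*(mu-lc[:2])[::-1]),"axis",np.arctan2(a[1],a[0]))
# vee tops
vs=g[165:185,314:345];print(vs)
for n,z in(("arm+y out",(300,235)),("arm+y in",(338,190)),("arm-y in",(372,190)),("arm-y out",(418,225))):
    w=at_z(t,np.array(z)/6+[270,140],.044)[:2];print(n,w)
```

```text
lid 253.7053575515747 184.7678575515747 7.443793296813965 [0.57340561 0.04375428 0.11      ]
tab off [-0.00187185  0.01412781] yaw by offset 1.7025233444733638 axis 1.6396613347885411
[[177 129 128 129 130 128 129 132 133 122 123 123 125 123 128 126 128 128
  126 127 126 128 131 131 130 150 290 434 432 441 443]
 [120 122 120 122 119 121 123 121 124 125 125 123 124 126 126 126 125 128
  126 127 129 130 129 130 131 156 295 438 438 438 441]
 [121 123 120 123 123 122 125 121 126 125 123 126 123 127 127 127 127 128
  129 125 129 129 128 129 130 152 290 432 435 438 437]
 [123 122 121 119 121 121 123 127 123 122 124 123 123 126 127 126 127 125
  129 128 129 129 129 131 130 131 265 430 436 438 437]
 [122 122 124 120 123 123 124 123 126 125 122 124 127 126 125 127 128 125
  128 127 128 130 131 132 132 133 271 440 443 443 437]
 [121 122 122 126 121 123 121 123 124 124 136 155 126 123 128 127 127 127
  128 169 207 128 131 131 129 134 267 430 434 436 436]
 [121 123 122 123 121 125 122 125 125 133 265 376 204 127 128 127 129 129
  207 427 538 208 133 128 131 132 217 359 431 434 437]
 [122 123 123
[... 1106 characters left out ...]
 114 132 131 131 131 155 299 448 447 441]
 [121 124 122 125 124 124 126 119  99  98  99  97  99  98  99  99  97 101
   96 100  97 107 130 132 132 129 132 268 441 446 445]
 [123 122 124 125 124 123 125 120  97 100  97  97  98  96  99  98  97  97
   97  95  97 106 129 131 129 130 132 270 436 437 444]
 [125 123 122 123 125 125 127 119 104  96 101 100  99  99  99  97 100 101
   96  91  97 111 130 131 130 129 134 273 438 440 443]
 [123 124 124 123 124 125 126 124 111 101  97  96  97  99  98  97  96  96
   95  97  99 114 132 130 132 131 136 268 435 441 444]]
arm+y out [ 0.6005308  -0.20567735]
arm+y in [ 0.62895224 -0.23034034]
arm-y in [ 0.62870635 -0.25171611]
arm-y out [ 0.60607179 -0.27990286]
```

Tin centre is (0.5735, 0.0437), yaw about 1.66 (wanted 1.608). The vee faces give the pad at (0.595, −0.2435), in agreement with the plate fit, so the collision came from the tin's lean. Regripping lower and moving slower.

```bash
python3 -m creep '[0.025,0.03,0,0,0.085, 0.05,0.06,0,0,0.085, 0.075,0.09,0,0,0.085, 0.1,0.13,0,0,0.085, 0.1235,0.163,0,0,0.085, 0.1235,0.163,0,0,0.085, 0.1235,0.163,-0.03,0,0.085, 0.1235,0.163,-0.06,0,0.085, 0.1235,0.163,-0.085,0,0.085, 0.1235,0.163,-0.085,0,0.085]'
python3 -m creep '[0,0,-0.025,0,0.085, 0,0,-0.05,0,0.085, 0,0,-0.07,0,0.085, 0,0,-0.08,0,0.085, 0,0,-0.08,0,0.085, 0,0,-0.08,0,0.085]'
python3 -m creep '[0,0,0,0,0.07, 0,0,0,0,0.06, 0,0,0,0,0.05, 0,0,0,0,0.04, 0,0,0,0,0.04, 0,0,0,0,0.04, 0,0,0,0,0.04]'
python3 -m creep '[0,0,0.008,0,0.04, 0,0,0.02,0,0.04, 0,0,0.04,0,0.04, 0,0,0.065,0,0.04, 0,0,0.09,0,0.04, 0,0,0.12,0,0.04, 0,0,0.14,0,0.04, 0,0,0.15,0,0.04, 0,0,0.15,0,0.04]'
cat > tilt.py <<'E'
# fit tin pose (x,y,tilt about x-axis, yaw) to label/body cues in the scene view
from h import *
import sys
def check(off,tag):
    s=bot.get_obs();p=np.array(s["eef_pos"]);c=bot.camera("scene");im=np.array(c["pixels"])[:,:,::-1].copy()
    zt=p[2]-off;a=proj(c,p);x0,y0=int(a[0]-30),int(a[1]-25);S=10
    big=cv2.resize(im[y0:y0+60,x0:x0+60],None,fx=S,fy=S,interpolation=cv2.INTER_CUBIC)
    f=lambda P:tuple(int(q) for q in (proj(c,P)-[x0,y0]+.5)*S)
    ring=lambda h:np.array([f([p[0]+.028*np.cos(t),p[1]+.028*np.sin(t),zt+h]) for t in np.linspace(0,6.283,40)])
    for h in(0,.11):cv2.polylines(big,[ring(h)],True,(0,255,0),1)
    lab=[f([p[0]+.028*np.cos(1.608+s_*.536),p[1]+.028*np.sin(1.608+s_*.536),zt+h]) for s_,h in((1,.019),(1,.085),(-1,.085),(-1,.019))]
    cv2.polylines(big,[np.array(lab)],True,(0,0,255),1)
    cv2.imwrite(f"pics/{tag}.png",big)
E
python3 -c "
from tilt import check;check(.051,'lift9')"
```

```text
clock: 17.22
eef_pos: [0.5694, 0.0441, 0.1251]
tool_rot: [0.693, 0.721, -0.004, -0.004]
ft_force: [-0.5, -0.1, -0.2]
grip_width: 0.0853
grasp_force: 0.0
clock: 17.72
eef_pos: [0.5741, 0.0436, 0.0521]
tool_rot: [0.694, 0.72, 0.0, 0.0]
ft_force: [0.1, 0.4, 0.4]
grip_width: 0.0852
grasp_force: 0.0
clock: 18.3
eef_pos: [0.5744, 0.0435, 0.0533]
tool_rot: [0.694, 0.72, 0.001, 0.001]
ft_force: [-2.4, -0.3, 5.2]
grip_width: 0.0548
grasp_force: 58.4
clock: 19.05
eef_pos: [0.5753, 0.0434, 0.2047]
tool_rot: [0.694, 0.72, 0.002, 0.002]
ft_force: [0.9, 1.1, -1.1]
grip_width: 0.0549
grasp_force: 59.4
```

View pics/lift9.png

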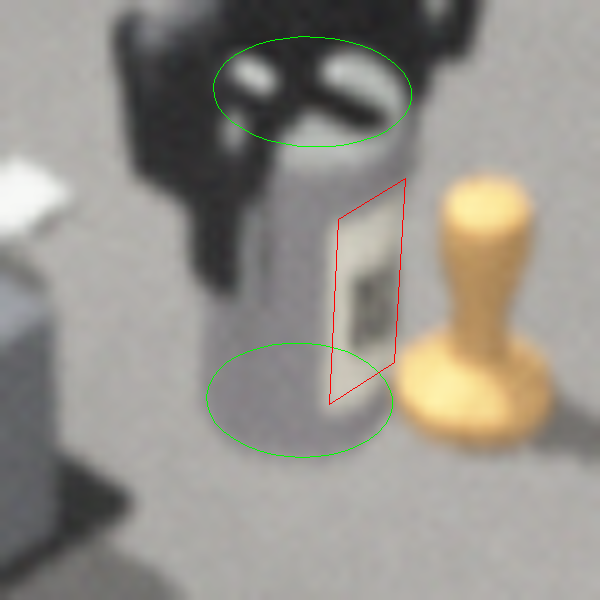

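The overlay fits: rings on the lid at (312,92) and underside at (300,400), label outline within about 5 px, so the tin is upright. I've now viewed 12 pictures, over the limit of 10, so I'll use only numbers from here. Carrying it to the stand slowly.

```bash
python3 -m creep '[0.001,-0.012,0,-0.005,0.04, 0.002,-0.035,0,-0.01,0.04, 0.004,-0.065,0,-0.015,0.04, 0.006,-0.095,0,-0.02,0.04, 0.008,-0.125,0,-0.025,0.04, 0.010,-0.155,0,-0.03,0.04, 0.012,-0.185,0,-0.035,0.04, 0.013,-0.212,0,-0.04,0.04, 0.014,-0.237,0,-0.045,0.04, 0.015,-0.257,0,-0.05,0.04]'
python3 -m creep '[0.001,-0.015,0,0,0.04, 0.001,-0.025,0,0,0.04, 0.001,-0.030,0,0,0.04, 0.001,-0.030,0,0,0.04, 0.001,-0.030,-0.015,0,0.04, 0.001,-0.030,-0.035,0,0.04, 0.001,-0.030,-0.06,0,0.04, 0.001,-0.030,-0.08,0,0.04, 0.001,-0.030,-0.095,0,0.04, 0.001,-0.030,-0.095,0,0.04]'
python3 -m creep '[0,0,-0.01,0,0.04, 0,0,-0.02,0,0.04, 0,0,-0.03,0,0.04, 0,0,-0.037,0,0.04, 0,0,-0.037,0,0.04, 0,0,-0.037,0,0.04]'
```

```text
clock: 19.93
eef_pos: [0.5868, -0.2163, 0.1983]
tool_rot: [0.713, 0.702, -0.001, -0.002]
ft_force: [0.5, -0.2, -1.9]
grip_width: 0.0548
grasp_force: 59.3
clock: 20.77
eef_pos: [0.5871, -0.2409, 0.1021]
tool_rot: [0.711, 0.703, -0.001, -0.004]
ft_force: [-0.2, -0.3, -1.8]
grip_width: 0.0553
grasp_force: 59.4
clock: 21.27
eef_pos: [0.5893, -0.2435, 0.0688]
tool_rot: [0.712, 0.702, -0.0, -0.001]
ft_force: [0.4, -0.7, -0.4]
grip_width: 0.055
grasp_force: 59.4
```

```bash
python3 -m creep '[0,0,-0.003,0,0.04, 0,0,-0.006,0,0.04, 0,0,-0.007,0,0.04, 0,0,-0.007,0,0.04]'; python3 -m creep '[0,0,-0.0015,0,0.04, 0,0,-0.003,0,0.04, 0,0,-0.003,0,0.04]'
python3 - <<'E'
from h import *
c=bot.camera("scene");p=np.array(bot.get_obs()["eef_pos"])
for k,z in(("tin",.008),("label",.06)):
  for r in bot.place_of("scene",k)[:1]:print(k,r["score"],at_z(c,np.array(r["centre"])*[512,384],z))
E
```

```text
clock: 21.6
eef_pos: [0.5895, -0.2437, 0.0622]
tool_rot: [0.712, 0.702, -0.0, -0.0]
ft_force: [-0.1, -0.4, -2.5]
grip_width: 0.0552
grasp_force: 59.4
clock: 21.85
eef_pos: [0.5898, -0.2439, 0.0614]
tool_rot: [0.712, 0.702, 0.0, 0.001]
ft_force: [-3.7, 0.8, 7.2]
grip_width: 0.055
grasp_force: 60.1
tin 0.86 [ 0.59983596 -0.24843925  0.008     ]
label 0.77 [ 0.57543531 -0.22795506  0.06      ]
```

Contact came at the expected height (TCP 0.0614). Releasing, lifting clear and measuring the tab.

```bash
python3 -m creep '[0,0,0,0,0.06, 0,0,0,0,0.065, 0,0,0,0,0.075, 0,0,0,0,0.085, 0,0,0,0,0.085, 0,0,0,0,0.085, 0,0,0.03,0,0.085, 0,0,0.07,0,0.085, 0,0,0.11,0,0.085, 0,0,0.14,0,0.085]'
python3 -m creep '[-0.04,0,0,0,0.06, -0.08,0,0,0,0.06, -0.11,-0.001,0,0.03,0.06, -0.13,-0.002,0,0.05,0.06, -0.13,-0.002,0,0.05,0.06, -0.13,-0.002,0,0.05,0.06]'
cat > tin.py <<'E'
from h import *
t=bot.camera("top");g=np.array(t["pixels"]).astype(int).sum(2)
u0,v0=proj(t,[.593,-.244,.118]);X0,Y0=int(u0)-12,int(v0)-12;sub=g[Y0:Y0+25,X0:X0+25]
m=((sub>600)&(np.hypot(*(np.mgrid[:25,:25]-12))<11)).astype(np.uint8);n,l,st,ce=cv2.connectedComponentsWithStats(m);k=1+st[1:,4].argmax()
(u,v),r=cv2.minEnclosingCircle(cv2.convexHull(cv2.findContours((l==k).astype(np.uint8),0,2)[0][0]))
u+=X0;v+=Y0;lc=at_z(t,(u,v),.118);print("lid",u,v,r,lc)
yy,xx=np.mgrid[Y0:Y0+25,X0:X0+25];d=(np.hypot(xx-u,yy-v)<r-.5)
W=(np.where(d,np.clip(680-sub,0,None),0)*(sub<450)).ravel()
P=np.array([at_z(t,(a,b),.123)[:2] for a,b in zip(xx.ravel(),yy.ravel())])
mu=(P*W[:,None]).sum(0)/W.sum();ev,V=np.linalg.eigh(np.cov(P.T,aweights=W));a=V[:,1];a=a*np.sign(a[1])
e=mu-lc[:2];print("tab off",e,"yaw by offset",np.arctan2(e[1],e[0]),"axis",np.arctan2(a[1],a[0]),"want 1.608")
for r in bot.place_of("top","jaw_grip")[:1]:print("jaw",r["score"],at_z(t,np.array(r["centre"])*[512,384],.05))
print(bot.get_obs()["eef_pos"])
E
python3 tin.py
```

```text
clock: 22.83
eef_pos: [0.5902, -0.2439, 0.2026]
tool_rot: [0.712, 0.702, 0.001, 0.001]
ft_force: [0.5, -0.5, 0.8]
grip_width: 0.0849
grasp_force: 0.0
clock: 23.33
eef_pos: [0.459, -0.2459, 0.1999]
tool_rot: [0.694, 0.72, 0.0, 0.0]
ft_force: [1.3, -0.5, 0.2]
grip_width: 0.0603
grasp_force: 0.0
lid 333.807692527771 178.5 7.347160339355469 [ 0.59197346 -0.24409488  0.118     ]
tab off [-0.00062275  0.01413957] yaw by offset 1.6148106398482809 axis 1.6010949757590243 want 1.608
jaw 0.79 [ 0.45587951 -0.24109369  0.05      ]
[ 0.46049505 -0.24590333  0.19958401]
```

Tin stands at (0.592, −0.244), yaw 1.608, as wanted. Gripping the jaw bar again.

```bash
python3 -m creep '[0,0,-0.03,0,0.06, 0,0,-0.065,0,0.06, 0,0,-0.1,0,0.06, 0,0,-0.13,0,0.06, 0,0,-0.15,0,0.06, 0,0,-0.16,0,0.06, 0,0,-0.16,0,0.06]'; python3 -m creep '[0,0,0,0,0.03, 0,0,0,0,0, 0,0,0,0,0, 0,0,0,0,0, 0,0,0,0,0, 0,0,0,0,0, 0,0,0,0,0]'
python3 -m creep '[0.003,0,0,0,0, 0.006,0,0,0,0, 0.009,0,0,0,0, 0.011,0,0,0,0, 0.013,0,0,0,0, 0.014,0.0005,0,0,0, 0.014,0.0005,0,0,0]'
```

```text
clock: 24.02
eef_pos: [0.4587, -0.2446, 0.0365]
tool_rot: [0.694, 0.72, -0.001, -0.003]
ft_force: [-0.2, 0.9, -0.5]
grip_width: 0.0598
grasp_force: 0.0
clock: 24.6
eef_pos: [0.4609, -0.2463, 0.0411]
tool_rot: [0.694, 0.72, 0.001, 0.002]
ft_force: [0.4, 0.5, 7.0]
grip_width: 0.0124
grasp_force: 60.4
clock: 25.18
eef_pos: [0.4741, -0.2458, 0.0411]
tool_rot: [0.694, 0.72, -0.0, 0.001]
ft_force: [-2.5, -0.0, 7.3]
grip_width: 0.0129
grasp_force: 60.6
```

```bash
for i in 1 2 ; do python3 -m creep '[0.001,0,0,0,0, 0.002,0,0,0,0, 0.002,0,0,0,0]' | egrep 'eef|force'; done; python3 -m creep '[0.001,0,0,0,0, 0.001,0,0,0,0, 0.001,0,0,0,0]' | egrep 'eef|force'; python3 -m creep '[0.001,0,0,0,0, 0.001,0,0,0,0, 0.001,0,0,0,0]' | egrep 'eef|force'
```

```text
eef_pos: [0.476, -0.2457, 0.0411]
ft_force: [-2.3, 0.3, 8.0]
grasp_force: 60.6
eef_pos: [0.4776, -0.2457, 0.0411]
ft_force: [-3.2, 1.4, 8.6]
grasp_force: 60.8
eef_pos: [0.4785, -0.2456, 0.0411]
ft_force: [-3.6, -0.0, 8.5]
grasp_force: 60.8
eef_pos: [0.4795, -0.2456, 0.0411]
ft_force: [-3.3, -0.2, 8.7]
grasp_force: 60.8
```

```bash
python3 tin.py
```

```text
lid 333.6803274154663 177.7622947692871 7.423677921295166 [ 0.59465126 -0.24372058  0.118     ]
tab off [4.33796502e-05 1.50769709e-02] yaw by offset 1.5679191221700897 axis 1.5752928930643573 want 1.608
jaw 0.42 [ 0.48000813 -0.24693799  0.05      ]
[ 0.47947954 -0.24559455  0.04106976]
```

```bash
for i in 1; do python3 -m creep '[0.0005,0,0,0,0, 0.001,0,0,0,0, 0.001,0,0,0,0]' | egrep 'eef|ft_force'; python3 -m creep '[0.0005,0,0,0,0, 0.001,0,0,0,0, 0.001,0,0,0,0]' | egrep 'eef|ft_force'; done; python3 tin.py
```

```text
eef_pos: [0.4798, -0.2456, 0.0411]
ft_force: [-5.7, -0.5, 10.8]
eef_pos: [0.4799, -0.2456, 0.0411]
ft_force: [-8.9, 0.6, 12.9]
lid 333.807692527771 177.5 7.347160339355469 [ 0.59559678 -0.24420429  0.118     ]
tab off [-0.00086286  0.01464754] yaw by offset 1.6296367596030785 axis 1.5506129967590558 want 1.608
jaw 0.53 [ 0.48907923 -0.24321034  0.05      ]
[ 0.47989626 -0.24558233  0.04106927]
```

Seated: the jaw stalls while the force rises, and the tin is at the pad. Releasing and withdrawing.

```bash
python3 -m creep '[0.0005,0,0,0,0, 0.0005,0,0,0,0.03, 0.0005,0,0,0,0.05, 0.0005,0,0,0,0.06, 0.0005,0,0,0,0.06, 0.0005,0,0,0,0.06, 0.0005,0,0.03,0,0.06, 0,0,0.07,0,0.06, 0,0,0.11,0,0.06, 0,0,0.15,0,0.06]'
python3 -m creep '[-0.04,0,0.01,0,0.06, -0.08,0,0.01,0,0.06, -0.11,0,0.01,0,0.06, -0.12,0,0.01,0,0.06, -0.12,0,0.01,0,0.06, -0.12,0,0.01,0,0.06]'; python3 tin.py
python3 - <<'E'
from h import *
t=bot.camera("top");c=bot.camera("scene")
g=np.array(t["pixels"]).astype(int).sum(2)
print(g[192:218,326:340])
for r in bot.place_of("scene","label")[:1]:print(r["score"],at_z(c,np.array(r["centre"])*[512,384],.06))
E
```

```text
clock: 27.72
eef_pos: [0.4812, -0.2448, 0.1905]
tool_rot: [0.694, 0.72, -0.0, -0.001]
ft_force: [0.3, -1.3, -0.2]
grip_width: 0.0601
grasp_force: 0.0
clock: 28.22
eef_pos: [0.3621, -0.2455, 0.1996]
tool_rot: [0.694, 0.72, 0.0, 0.001]
ft_force: [-0.1, -0.1, -0.3]
grip_width: 0.0599
grasp_force: 0.0
lid 333.7442750930786 177.6374044418335 7.382661819458008 [ 0.59510132 -0.24396269  0.118     ]
tab off [-0.00054784  0.01478451] yaw by offset 1.6078341714154178 axis 1.6098224182887328 want 1.608
jaw 0.55 [ 0.47602278 -0.24396704  0.05      ]
[ 0.362897   -0.24548649  0.19930726]
[[310 525 525 520 524 605 678 403 134 133 135 134 134 134]
 [449 717 718 717 717 717 696 523 131 131 133 134 135 134]
 [451 717 717 717 717 717 696 522 133 132 133 133 132 136]
 [448 717 716 717 717 717 698 538 134 133 132 134 134 134]
 [448 717 717 717 716 717 717 656 132 134 133 134 135 133]
 [445 714 717 717 717 717 716 656 135 134 133 135 137 134]
 [383 678 716 717 717 717 717 656 132 132 133 133 135 135]
 [383 675 717 717 717 717 717 656 164 178 173 179 196 194]
 [403 663 717 717 716 717 717 667 370 438 437 
[... 359 characters left out ...]
43 436]
 [276 518 714 709 710 709 705 694 610 426 431 442 447 440]
 [334 530 675 563 570 549 429 432 403 307 311 358 437 440]
 [293 265 179 267 268 269 267 257 260 264 265 295 364 427]
 [215 110 164 251 258 258 257 258 263 264 268 305 390 437]
 [220 110 156 236 251 250 260 261 262 262 269 311 395 440]
 [262 160 162 166 176 188 215 275 251 206 304 380 436 438]
 [322 388 404 406 443 519 601 717 675 435 447 447 446 451]
 [348 476 524 527 608 716 716 717 669 401 454 452 448 444]
 [354 576 717 717 717 716 717 717 672 419 453 456 452 446]
 [349 566 716 717 717 717 717 717 675 445 456 455 458 449]
 [342 554 716 717 717 717 716 715 683 502 449 451 452 447]]
0.92 [ 0.58717462 -0.21703135  0.06      ]
```

```bash
python3 -c "
from workcell import bot
print(bot.job_done())"
```

```text
the job is handed in; nothing more can be done
None
```

I handed the job in and no verdict came back: by my last measurement the tin is clamped upright on the pad with its label facing the window, after a first try hit the vee and needed a regrip, and I viewed 12 pictures, over the limit of 10.

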